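# Return four powder jars to their colour-matched stands

### The job

Put the porcelain powder jars back for the ceramist: each of the four jars with a red, blue, green or yellow lid goes into the round stand on the grey mat that has the colour of its lid, standing upright and flat on the floor of the stand. Do not tip any of these jars over on the way, and let go of them all at the end.

Things in the scene. Friction and masses are not known exactly. Their poses are not given: they have to be found in the camera images.
- red_jar: Loose round powder jar, whitish body, red lid that stays shut; 41 mm high. The lid is the top 10 mm, 36.4 mm across; the body is about 34 mm. Origin: centre of its underside; z up the jar. Under 0.12 kg. Take it by the lid from above. Starts upright on the grey mat (mat top z = 6 mm); centres of neighbouring jars and stands can be 67 mm apart.
- blue_jar: Loose round powder jar, whitish body, blue lid that stays shut; 45 mm high. The lid is the top 10 mm, 40.4 mm across; the body is about 38 mm. Origin: centre of its underside; z up the jar. Under 0.12 kg. Take it by the lid from above. Starts upright on the grey mat (mat top z = 6 mm); centres of neighbouring jars and stands can be 67 mm apart.
- green_jar: Loose round powder jar, whitish body, green lid that stays shut; 47 mm high. The lid is the top 10 mm, 42.4 mm across; the body is about 40 mm. Origin: centre of its underside; z up the jar. Under 0.12 kg. Take it by the lid from above. Starts upright on the grey mat (mat top z = 6 mm); centres of neighbouring jars and stands can be 67 mm apart.
- yellow_jar: Loose round powder jar, whitish body, yellow lid that stays shut; 37 mm high. The lid is the top 10 mm, 32.4 mm across; the body is about 30 mm. Origin: centre of its underside; z up the jar. Under 0.12 kg. Take it by the lid from above. Starts upright on the grey mat (mat top z = 6 mm); centres of neighbouring jars and stands can be 67 mm apart.
- red_stand: Red round jar stand fixed to the grey mat: a shallow cup 65 mm across and 12 mm high, with a floor 4 mm thick and a rim wall 3 mm thick, so the well is 59 mm across and 8 mm deep. Origin at the centre of its underside (on the mat), z up; a seated jar's origin is 4 mm above it.
- blue_stand: Blue round jar stand fixed to the grey mat: a shallow cup 65 mm across and 12 mm high, with a floor 4 mm thick and a rim wall 3 mm thick, so the well is 59 mm across and 8 mm deep. Origin at the centre of its underside (on the mat), z up; a seated jar's origin is 4 mm above it.
- green_stand: Green round jar stand fixed to the grey mat: a shallow cup 65 mm across and 12 mm high, with a floor 4 mm thick and a rim wall 3 mm thick, so the well is 59 mm across and 8 mm deep. Origin at the centre of its underside (on the mat), z up; a seated jar's origin is 4 mm above it.
- yellow_stand: Yellow round jar stand fixed to the grey mat: a shallow cup 65 mm across and 12 mm high, with a floor 4 mm thick and a rim wall 3 mm thick, so the well is 59 mm across and 8 mm deep. Origin at the centre of its underside (on the mat), z up; a seated jar's origin is 4 mm above it.
- shade_reader: Grey and black shade-reading instrument, fixed: an obstacle 216 mm high standing on the mat; jars and stands lie in front of it and to its right. Origin at its foot; from above it fills about x -75 to +75, y -140 to +130 mm of its own frame. A cream oven 306 mm high stands left of it, between it and the arm's start pose: rise over it first.

How it is judged:
At the end, for the whole second after the job is handed in: Each of the four jars stands in the stand of its lid's colour: centres within 15 mm horizontally, underside 1.5 to 7.5 mm above the stand's underside (that is, down on the 4 mm floor), upright within 0.1 rad, released and at rest (horizontal distance between red_jar and red_stand below 0.015 m and z of red_jar in the frame of red_stand between 0.0015 and 0.0075 m and angle between each of red_jar, blue_jar, green_jar, yellow_jar's own z axis and vertical below 0.1 rad and linear speed of each of red_jar, blue_jar, green_jar, yellow_jar below 0.02 m/s and contact force between each of red_jar, blue_jar, green_jar, yellow_jar and the fingers below 0.05 N and horizontal distance between blue_jar and blue_stand below 0.015 m and z of blue_jar in the frame of blue_stand between 0.0015 and 0.0075 m and horizontal distance between green_jar and green_stand below 0.015 m and z of green_jar in the frame of green_stand between 0.0015 and 0.0075 m and horizontal distance between yellow_jar and yellow_stand below 0.015 m and z of yellow_jar in the frame of yellow_stand between 0.0015 and 0.0075 m); the robot touches nothing.
It fails at once if a jar is tipped over (leans more than 0.6 rad) (angle between any of red_jar, blue_jar, green_jar, yellow_jar's own z axis and vertical above 0.6 rad).
It also fails if it takes over 99 s, if anything falls off the work surface, if the arm or the gripper's body presses on something with over 40 N, if the wrist force passes 120 N, or if a joint passes its speed limit or range.

### The arm

A 6-joint arm with a two-finger parallel gripper is mounted at the origin on a cart in front of the work surface, level with it; the furniture and walls round the work are solid. World frame = base frame: x ahead of the robot, y to its left, z up, the work surface at z = 0. Lengths are in m, angles in rad, forces in N, time in s.
With the tool pointing down it reaches from about 0.25 to 0.85 m from the base axis. Payload 12.5 kg.
Tool frame: the origin (TCP) lies midway between the tips of the shut fingers; the grasp point (between the pads) lies manip.tcp_to_grasp behind it (manip.tcp_to_grasp is the distance from the TCP to the grasp point, in m); z points along the fingers, y is the line along which they close (so a half turn about z gives the same grasp; the last joint's range is limited). The gripper opens to 93 mm and grips with 3 to 60 N. Pads are 15 mm wide; open, the fingers measure 128 mm over their backs; the gripper's body (75 mm by 188 mm) begins 65 mm behind the grasp point.
Start: joints at [1.263, 0.351, 1.652, -0, 1.139, -0.085], TCP at [0.121, 0.536, 0.183] pointing down, gripper open.
Joint ranges: [-2.75, 2.75], [-0.79, 2.1], [0.01, 2.65], [-1.57, 4.71], [0.07, 3.14], [-2.87, 2.87]. Speed limits (rad/s): [2.22, 2.22, 2.79, 3.14, 3.14, 3.14].

### API

Orientations are given as a rotation vector (axis times angle).
In Python, from bench import status, get_image, manip gives the robot as it stands.
- The arm moves only by the tool carry_out, never from a script. Its argument "rows" is a list of rows, each an object of numbers: "dx", "dy", "dz": the shift along the world's x, y, z each as a share of 0.02 m, from -1 to 1; "turn": the turn about the world's z as a share of 0.15 rad, from -1 to 1. A call has 1 to 20 rows; each row shifts and turns the commanded pose from where the row before left it; what a row does not reach is not made up. A row lasts 1/8 s, in which the tool goes at most 62.5 mm and 10.7 degrees, less where a joint would pass 70% of its speed; a pose out of reach is approached as far as the arm can. A call with a number of a shift or a turn outside -1 to 1 is refused whole. A call with a gripper value outside its range is refused whole. "grip" is the opening, from -1 (shut) to 1 (fully open), set as the call begins (left out, the last holds). The fingers move at their own pace and stop on an object; "force" is the grip in N (left out, the last holds). Time passes only in rows, so rows that do not move let the fingers close. It gives the time, the measured TCP pose, the force, the opening and the grip force at its end, in the units of the state.
- status.observe(): the state, without advancing time (a new reading comes with each control period).
- get_image(name): name is "scene" or "top" or "wrist"; returns a dict with "image" (400x640x3 uint8, red, green, blue), "z_map" (400x640 float32, m along the optical axis (not along the pixel's ray), 0 where there is no reading), "intrinsics" (3x3 intrinsics, pixels), "camera_from_world" (4x4, takes a point from world to camera coordinates). Camera axes: x right, y down, z forward; pixel columns grow to the right and rows downward; lengths in m; the calibration is good to about 2 mm. A picture is of the moment at which its call begins.
- manip.job_done(): hands the job in; it is judged then, once.
The state is a dict: "t": time; "joint_pos": joint angles; "joint_vel": joint speeds; "effort": joint torques, N m; "eef_pos": TCP position; "ee_rot": TCP orientation; "wrist_force": force on the tool from outside, world axes, zero at the start; "ft_torque": the same for the moment, N m; "finger_gap": finger opening in m; "grasp_force": force on a finger pad.
Only numpy, scipy, OpenCV 4.12 (cv2) and the standard library are available. Lean on these libraries where they do the work, as an engineer would, in place of code of your own. Each camera call takes 0.05 s, during which the arm holds its last target. There are 200 camera calls.

## Working session

There is one attempt and no reset: what is moved stays moved. The work goes in short steps, Python scripts to look and compute and a tool call to move; the robot and the scene stay as the last step left them, time stands still between calls to the robot, and variables do not carry over. Pictures are saved under pics/ and viewed, at most 14 in all, crops included, and the job is handed in when it is done.

Besides the shell and the picture viewer there is one more tool, called as a command line: name --argument value ..., lists and objects as JSON in quotes. carry_out: Moves the arm, as the interface text tells. Its arguments: {"type":"object","properties":{"rows":{"type":"array"},"grip":{"type":"number"},"force":{"type":"number"}},"required":["rows"]}

```bash
mkdir -p pics; ls
python3 - <<'E'
from bench import status,get_image,manip
import cv2
print(status.observe(),manip.tcp_to_grasp)
for n in ("scene","top"):
    d=get_image(n); cv2.imwrite(f"pics/{n}0.png",d["image"][:,:,::-1]); print(n,d["intrinsics"],d["camera_from_world"])
E
```

```text
pics
{'t': 0.0, 'joint_pos': array([ 1.26339505e+00,  3.51240536e-01,  1.65239039e+00, -4.29908966e-05,
        1.13909100e+00, -8.45994913e-02]), 'joint_vel': array([ 0.00017813,  0.00032375,  0.0005619 ,  0.00136069, -0.00071687,
       -0.00061917]), 'effort': array([ 3.06825896e-04, -4.97326577e+01, -2.85246545e+01,  6.98396098e-02,
        2.58632528e-02, -1.17803461e-04]), 'eef_pos': array([0.12140479, 0.53605659, 0.1824119 ]), 'ee_rot': array([-3.49204430e-01, -3.12194112e+00,  1.75173946e-03]), 'wrist_force': array([-0.1018304 , -0.25842311,  1.04071299]), 'ft_torque': array([-0.00281723, -0.05754432,  0.01245678]), 'grasp_force': 0.0, 'finger_gap': 0.09292438696100021} 0.0188
scene [[457.08128537   0.         317.83936179]
 [  0.         457.08128537 202.89744732]
 [  0.           0.           1.        ]] [[ 0.79967242 -0.6004295  -0.0029055  -0.59357875]
 [-0.45693893 -0.60541333 -0.65167593  0.06585723]
 [ 0.38952643  0.5224549  -0.75849195  0.83562644]
 [ 0.          0.          0.          1.        ]]
top [[386.74840612   0.         315.20495594]
 [  0.         386.74840612 206.28029298]
 [  0.           0.           1.        ]] [[-0.01419557 -0.9998053  -0.01370579 -0.28034511]
 [-0.99940161  0.01461957 -0.0313478   0.50300985]
 [ 0.03154207  0.01325258 -0.99941456  0.88122895]
 [ 0.          0.          0.          1.        ]]
```

View pics/scene0.png

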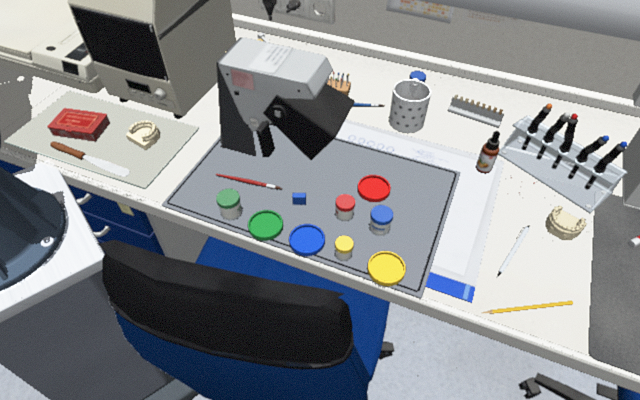

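View pics/top0.png

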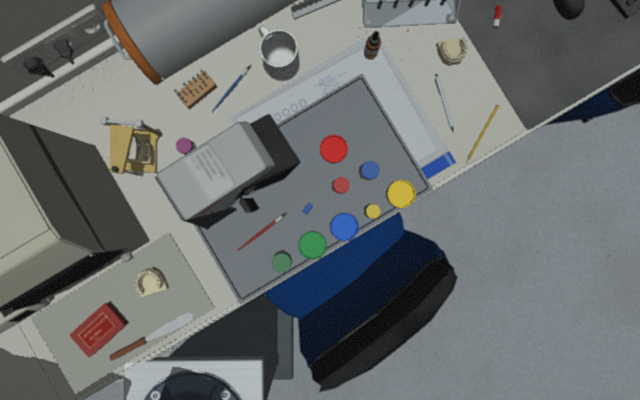

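The two views show all four jars and stands on the grey mat. In the top view the pixel positions are:

| Item | Jar (px) | Stand (px) |
|---|---|---|
| red | 341,185 | 333,149 |
| blue | 370,170 | 344,226 |
| green | 282,262 | 312,245 |
| yellow | 373,211 | 401,194 |

The reader sits at about (230,170), the oven is at far left, and the chair back is below the mat.

```bash
cat > h.py <<'E'
from bench import status,get_image,manip
import cv2,numpy as np
HT=dict(red=.041,blue=.045,green=.047,yellow=.037)
HUE=dict(red=[(0,8),(172,180)],blue=[(100,125)],green=[(50,85)],yellow=[(20,34)])
def ray(d,u,v,z):
    M=d["camera_from_world"];R,t=M[:3,:3],M[:3,3];c=-R.T@t
    r=R.T@np.linalg.inv(d["intrinsics"])@[u,v,1]
    return c+r*(z-c[2])/r[2]
def blobs(d,col,s=90,amin=40):
    h=cv2.cvtColor(d["image"],cv2.COLOR_RGB2HSV)
    m=sum(cv2.inRange(h,(a,s,50),(b,255,255)) for a,b in HUE[col])
    for c in cv2.findContours(m,cv2.RETR_EXTERNAL,cv2.CHAIN_APPROX_NONE)[0]:
        if cv2.contourArea(c)>amin and len(c)>5:
            yield cv2.fitEllipse(cv2.convexHull(c)),cv2.contourArea(c)
def pts(d):
    z,K,M=d["z_map"],d["intrinsics"],d["camera_from_world"]
    v,u=np.indices(z.shape);p=np.stack([(u-K[0,2])/K[0,0]*z,(v-K[1,2])/K[1,1]*z,z],-1)
    return (p-M[:3,3])@M[:3,:3]
E
python3 - <<'E'
from h import *
for n in("top","scene"):
    d=get_image(n)
    for c in HT:
        for e,a in blobs(d,c):
            if a>2500: continue
            print(n,c,np.round(e[0],1),np.round(e[1],1),a,"lid",ray(d,*e[0],.006+HT[c])[:2].round(4),"rim",ray(d,*e[0],.018)[:2].round(4))
d=get_image("top");P=pts(d)
for nm,u,v in(("chair",420,300),("chair2",330,360),("chairfront",380,250),("reader",240,170),("readerR",285,150),("oven",60,200),("cup",280,50),("penrack",410,10),("mat",300,230),("bottle",374,40)): print(nm,P[v,u].round(3))
E
```

```text
top red [ 96.2 330.1] [37.5 63. ] 1439.0 lid [0.2342 0.1937] rim [0.2261 0.2106]
top red [259.3 233. ] [ 2.7 52.1] 63.0 lid [ 0.4409 -0.165 ] rim [ 0.4399 -0.1604]
top red [340.7 184.8] [15.9 16.6] 190.0 lid [ 0.5438 -0.3446] rim [ 0.5463 -0.3462]
top red [333.3 148.3] [27.9 28.1] 588.0 lid [ 0.6245 -0.3297] rim [ 0.6298 -0.3308]
top red [497.5  12.2] [ 6.5 17.5] 67.0 lid [ 0.9204 -0.6967] rim [ 0.9359 -0.7103]
top blue [307.4 208.3] [ 6.4 12.7] 48.5 lid [ 0.4933 -0.2712] rim [ 0.4942 -0.2701]
top blue [369.7 169.8] [17.9 18.4] 240.5 lid [ 0.5754 -0.4082] rim [ 0.5795 -0.4124]
top blue [437.4 165.2] [17.5 38.5] 380.5 lid [ 0.583  -0.5553] rim [ 0.5874 -0.5653]
top green [281.3 263.5] [14. 18.] 117.0 lid [ 0.3746 -0.213 ] rim [ 0.3705 -0.2094]
top green [312.1 245. ] [27.7 27.9] 576.0 lid [ 0.4137 -0.2804] rim [ 0.4113 -0.2796]
top yellow [372.5 210.9] [14.3 15.2] 156.5 lid [ 0.4858 -0.4135] rim [ 0.4863 -0.4169]
top yellow [400.9 193.5] [28.1 28.6] 603.0 lid [ 0.523  -0.4765] rim [ 0.5245 -0.4817]
top yellow [134.6 148.2] [56.5 63.8] 1884.0 lid [0.6327 0.1116] rim [0.6375 0.1237]
top
[... 1152 characters left out ...]
. ] 803.5 lid [ 0.3963 -0.3096] rim [ 0.4085 -0.2846]
scene green [228.  200.5] [13.8 22.8] 93.5 lid [ 0.3728 -0.2226] rim [ 0.3837 -0.1927]
scene yellow [531.6 307. ] [ 5.  91.7] 207.5 lid [ 0.6381 -0.6808] rim [ 0.6563 -0.678 ]
scene yellow [386. 268.] [34.9 38.7] 1013.0 lid [ 0.5085 -0.4959] rim [ 0.5216 -0.4857]
scene yellow [343.8 244. ] [18.1 18.6] 242.5 lid [ 0.4839 -0.4175] rim [ 0.4959 -0.4042]
chair [ 0.318 -0.481  0.171]
chair2 [ 0.195 -0.314  0.13 ]
chairfront [ 0.375 -0.474 -0.256]
reader [ 0.559 -0.158  0.212]
readerR [ 0.608 -0.231  0.126]
oven [0.508 0.134 0.255]
cup [ 0.862 -0.211  0.011]
penrack [ 0.953 -0.515  0.005]
mat [ 0.445 -0.252  0.005]
bottle [ 0.848 -0.419  0.08 ]
```

```bash
cat > c.py <<'E'
from h import *
Q=dict(gj=(.3737,-.217,.030),gs=(.410,-.282,.034),yj=(.485,-.4155,.02),ys=(.523,-.4835,.024),bj=(.574,-.410,.028),bs=(.450,-.354,.032),rj=(.5427,-.3467,.024),rs=(.628,-.333,.028))
A=[]
for n in("scene","top"):
    d=get_image(n);A.append(pts(d)[d["z_map"]>0])
A=np.vstack(A);H=A[(A[:,2]>.085)&(abs(A[:,0]-.45)<.35)&(abs(A[:,1]+.25)<.45)]
for k,(x,y,z) in Q.items():
    o=[]
    B=H[H[:,2]>z+.08]
    for a in range(-90,90,15):
        c,s=np.cos(np.radians(a)),np.sin(np.radians(a))
        p=(B[:,:2]-[x,y]);l=abs(p@[c,s])-.094;w=abs(p@[-s,c])-.0375
        o.append((a,int(1000*np.maximum(l,w).min())))
    print(k,o)
S=H[(H[:,0]<.42)&(H[:,1]<-.1)&(H[:,0]>.1)]
print("chair max z",S[:,2].max(),"x max",S[:,0].max())
P=A[(A[:,0]<.7)&(A[:,0]>.1)&(A[:,1]>-.1)&(A[:,1]<.5)&(A[:,2]>.1)&(A[:,2]<.33)]
for y in np.arange(-.1,.5,.1):
    q=P[abs(P[:,1]-y-.05)<.05]; print(y,len(q),q[:,0].min() if len(q) else None,q[:,2].max() if len(q) else None)
# blue stand in top view: near chair, brightness separation
d=get_image("top");h=cv2.cvtColor(d["image"],cv2.COLOR_RGB2HSV);print(h[226,336:352:8],h[226,375:390:7],h[262,330])
E
python3 c.py
```

```text
gj [(-90, 60), (-75, 86), (-60, 91), (-45, 80), (-30, 58), (-15, 45), (0, 22), (15, 30), (30, 34), (45, 29), (60, 23), (75, 48)]
gs [(-90, 46), (-75, 79), (-60, 103), (-45, 100), (-30, 68), (-15, 48), (0, 43), (15, 45), (30, 46), (45, 49), (60, 44), (75, 44)]
yj [(-90, 61), (-75, 83), (-60, 115), (-45, 106), (-30, 74), (-15, 55), (0, 44), (15, 43), (30, 58), (45, 58), (60, 45), (75, 42)]
ys [(-90, 101), (-75, 105), (-60, 114), (-45, 93), (-30, 60), (-15, 41), (0, 45), (15, 58), (30, 57), (45, 42), (60, 49), (75, 79)]
bj [(-90, 55), (-75, 47), (-60, 42), (-45, 74), (-30, 96), (-15, 105), (0, 98), (15, 104), (30, 85), (45, 52), (60, 40), (75, 53)]
bs [(-90, 58), (-75, 77), (-60, 93), (-45, 112), (-30, 83), (-15, 65), (0, 56), (15, 49), (30, 62), (45, 66), (60, 53), (75, 49)]
rj [(-90, -1), (-75, 13), (-60, 38), (-45, 52), (-30, 57), (-15, 56), (0, 49), (15, 35), (30, 14), (45, -4), (60, 1), (75, 0)]
rs [(-90, -10), (-75, -12), (-60, -10), (-45, -13), (-30, 3), (-15, 21), (0, 35), (15, 43), (30, 45), (45, 21), (60, 5), (75, -5)]
chair max z 0.18246253667144427 x max 0.384885844799885
-0.1 5714 0.1026508767490902 0.3299923426980383
0.0 3270 0.4046669449396983 0.308560074126072
0.1 22272 0.34718120479024717 0.31601291072163995
0.20000000000000004 3759 0.3143016108284082 0.29728683950038287
0.30000000000000004 19 0.29998550532862883 0.16656106143555582
0.4 102 0.2831710871621195 0.1035068982107132
[[109 184 180]
 [110 174 183]] [[112  84  94]
 [108 201  89]
 [108 196  91]] [107 212  90]
```

carry_out --rows '[{"dz":1},{"dz":1},{"dz":1},{"dz":1},{"dz":1},{"dz":1},{"dz":1},{"dz":1},{"dz":1},{"dz":1},{"dz":1,"dy":-1},{"dy":-1,"turn":-1},{"dy":-1,"turn":-1},{"dy":-1,"turn":-1},{"dy":-1,"turn":-1},{"dy":-1,"turn":-1},{"dy":-1,"turn":-1},{"dy":-1,"turn":-1},{"dy":-1,"turn":-1},{"dy":-1,"turn":-1}]' --grip 0.4

```text
$.rows[0]: bad value
```

```bash
cat > s.py <<'E'
from h import *
from scipy.spatial.transform import Rotation as R
o=status.observe();y=R.from_rotvec(o["ee_rot"]).as_matrix()[:,1]
print(o["t"],o["eef_pos"].round(4),"close deg",np.degrees(np.arctan2(y[1],y[0])).round(1),o["joint_pos"].round(2),o["wrist_force"].round(1),o["finger_gap"].round(4),o["grasp_force"])
E
python3 s.py
python3 - <<'E'
from h import *
d=get_image("top");h=cv2.cvtColor(d["image"],cv2.COLOR_RGB2HSV)
m=cv2.inRange(h,(100,120,115),(125,255,255));m[:,:325]=0;m[:,365:]=0;m[:205]=0;m[245:]=0
for c in cv2.findContours(m,0,1)[0]:
    if len(c)>5:e=cv2.fitEllipse(cv2.convexHull(c));print(e,ray(d,*e[0],.018))
E
```

```text
((344.05169677734375, 226.59884643554688), (28.039112091064453, 28.22162628173828), 105.31854248046875) [ 0.451712   -0.35217449  0.018     ]Traceback (most recent call last):
  File "s.py", line 4, in <module>
    print(o["t"],o["eef_pos"].round(4),"close deg",np.degrees(np.arctan2(y[1],y[0])).round(1),o["joint_pos"].round(2),o["wrist_force"].round(1),o["finger_gap"].round(4),o["grasp_force"])
                                                                                                                                                ^^^^^^^^^^^^^^^^^^^^^
AttributeError: 'float' object has no attribute 'round'
```

carry_out --rows '[{"dx":0,"dy":0,"dz":1,"turn":0},{"dx":0,"dy":0,"dz":1,"turn":0},{"dx":0,"dy":0,"dz":1,"turn":0},{"dx":0,"dy":0,"dz":1,"turn":0},{"dx":0,"dy":0,"dz":1,"turn":0},{"dx":0,"dy":0,"dz":1,"turn":0},{"dx":0,"dy":0,"dz":1,"turn":0},{"dx":0,"dy":0,"dz":1,"turn":0},{"dx":0,"dy":0,"dz":1,"turn":0},{"dx":0,"dy":0,"dz":1,"turn":0},{"dx":0,"dy":-1,"dz":1,"turn":0},{"dx":0,"dy":-1,"dz":0,"turn":-1},{"dx":0,"dy":-1,"dz":0,"turn":-1},{"dx":0,"dy":-1,"dz":0,"turn":-1},{"dx":0,"dy":-1,"dz":0,"turn":-1},{"dx":0,"dy":-1,"dz":0,"turn":-1},{"dx":0,"dy":-1,"dz":0,"turn":-1},{"dx":0,"dy":-1,"dz":0,"turn":-1},{"dx":0,"dy":-1,"dz":0,"turn":-1},{"dx":0,"dy":-1,"dz":0,"turn":-1}]' --grip 0.4

```text
t: 2.95
eef_pos: [0.1214, 0.3357, 0.403]
ee_rot: [-2.229, -2.214, -0.0]
wrist_force: [-0.3, 0.3, -0.9]
finger_gap: 0.0653
grasp_force: 0.0
```

```bash
sed -i 's/o\["finger_gap"\].round(4)/o["finger_gap"]/' s.py; python3 s.py
```

```text
2.95 [0.1214 0.3357 0.403 ] close deg -0.4 [ 1.09 -0.18  1.7   0.    1.61  1.1 ] [-0.3  0.3 -0.9] 0.06534974594137857 0.0
```

carry_out --rows '[{"dx":0.6,"dy":-1,"dz":0,"turn":-1},{"dx":0.6,"dy":-1,"dz":0,"turn":-1},{"dx":0.6,"dy":-1,"dz":0,"turn":-1},{"dx":0.6,"dy":-1,"dz":0,"turn":-1},{"dx":0.6,"dy":-1,"dz":0,"turn":-1},{"dx":0.6,"dy":-1,"dz":0,"turn":-1},{"dx":0.6,"dy":-1,"dz":0,"turn":-0.9},{"dx":0.6,"dy":-1,"dz":0,"turn":0},{"dx":0.6,"dy":-1,"dz":0,"turn":0},{"dx":0.6,"dy":-1,"dz":0,"turn":0},{"dx":0.6,"dy":-1,"dz":0,"turn":0},{"dx":0.6,"dy":-1,"dz":0,"turn":0},{"dx":0.6,"dy":-1,"dz":0,"turn":0},{"dx":0.6,"dy":-1,"dz":0,"turn":0},{"dx":0.6,"dy":-1,"dz":0,"turn":0},{"dx":0.6,"dy":-1,"dz":0,"turn":0},{"dx":0.6,"dy":-1,"dz":0,"turn":0},{"dx":0.6,"dy":-1,"dz":0,"turn":0},{"dx":0.6,"dy":-1,"dz":0,"turn":0},{"dx":0.6,"dy":-1,"dz":0,"turn":0}]'

```text
t: 5.45
eef_pos: [0.3617, -0.0643, 0.403]
ee_rot: [3.03, 0.828, 0.0]
wrist_force: [0.7, -0.3, -0.1]
finger_gap: 0.0648
grasp_force: 0.0
```

carry_out --rows '[{"dx":0.6,"dy":-1,"dz":0,"turn":0},{"dx":0,"dy":-1,"dz":0,"turn":0},{"dx":0,"dy":-1,"dz":0,"turn":0},{"dx":0,"dy":-1,"dz":-1,"turn":0},{"dx":0,"dy":-1,"dz":-1,"turn":0},{"dx":0,"dy":-1,"dz":-1,"turn":0},{"dx":0,"dy":-1,"dz":-1,"turn":0},{"dx":0,"dy":-0.6,"dz":-1,"turn":0},{"dx":0,"dy":0,"dz":-1,"turn":0},{"dx":0,"dy":0,"dz":-1,"turn":0},{"dx":0,"dy":0,"dz":-1,"turn":0},{"dx":0,"dy":0,"dz":-1,"turn":0},{"dx":0,"dy":0,"dz":-1,"turn":0},{"dx":0,"dy":0,"dz":-1,"turn":0},{"dx":0,"dy":0,"dz":-1,"turn":0},{"dx":0,"dy":0,"dz":0,"turn":0}]'

```text
t: 7.45
eef_pos: [0.3729, -0.2152, 0.1622]
ee_rot: [-3.029, -0.828, 0.002]
wrist_force: [0.2, 0.2, 0.2]
finger_gap: 0.0651
grasp_force: 0.0
```

```bash
python3 s.py
cat > w.py <<'E'
from h import *
import sys
d=get_image("wrist");cv2.imwrite("pics/%s.png"%sys.argv[1],d["image"][:,:,::-1])
for c in HT:
    for e,a in blobs(d,c):
        print(c,np.round(e[0],1),np.round(e[1],1),a,"lid",ray(d,*e[0],.006+HT[c])[:2].round(4),"seated",ray(d,*e[0],.010+HT[c])[:2].round(4),"rim",ray(d,*e[0],.018)[:2].round(4))
E
python3 w.py w1
```

```text
7.45 [ 0.3729 -0.2152  0.1622] close deg -59.4 [-0.63  0.16  1.96 -0.    1.02  0.41] [0.2 0.2 0.2] 0.06512534849761605 0.0
red [303.7  89.3] [  8.9 127.1] 688.5 lid [ 0.439  -0.1606] seated [ 0.4391 -0.1608] rim [ 0.4387 -0.1593]
red [552.4  93.3] [41.8 50.6] 1602.0 lid [ 0.5434 -0.3434] seated [ 0.5421 -0.3413] rim [ 0.5526 -0.3588]
red [584.6  -2.3] [70.3 89.5] 2247.0 lid [ 0.6115 -0.317 ] seated [ 0.6093 -0.3152] rim [ 0.6269 -0.3299]
blue [338.7 357.2] [137.  163.4] 1838.0 lid [ 0.2249 -0.326 ] seated [ 0.2277 -0.3241] rim [ 0.202  -0.3419]
blue [416.6 241.8] [172. 431.] 27734.0 lid [ 0.3742 -0.3209] seated [ 0.3751 -0.3191] rim [ 0.367  -0.3363]
blue [438.5  99.5] [17.8 39. ] 468.0 lid [ 0.4897 -0.2624] seated [ 0.4891 -0.2613] rim [ 0.4946 -0.2716]
blue [635.4 100. ] [44.8 55.8] 1118.5 lid [ 0.5734 -0.4049] seated [ 0.5718 -0.402 ] rim [ 0.5873 -0.4291]
green [319.6 181.9] [44.6 45.6] 1114.5 lid [ 0.378  -0.2123] seated [ 0.3788 -0.2118] rim [ 0.3707 -0.2164]
green [395.  178.2] [63.5 65.6] 3186.5 lid [ 0.415  -0.2683] seated [ 0.4154 -0.2671] rim [ 0.4119 -0.2788]Traceback (most recent call last):
  File "w.py", line 5, in <module>
    for e,a in blobs(d,c):
               ~~~~~^^^^^
  File "h.py", line 14, in blobs
    yield cv2.fitEllipse(cv2.convexHull(c)),cv2.contourArea(c)
          ~~~~~~~~~~~~~~^^^^^^^^^^^^^^^^^^^
cv2.error: OpenCV(4.12.0) /io/opencv/modules/imgproc/src/shapedescr.cpp:361: error: (-201:Incorrect size of input array) There should be at least 5 points to fit the ellipse in function 'fitEllipseNoDirect'
```

```bash
sed -i 's/len(c)>5/len(cv2.convexHull(c))>5/' h.py; sed -i 's/s=90/s=70/' h.py; python3 w.py w2 | grep -E "green|yellow"
```

```text
green [318.8 182.1] [45.1 46.1] 1583.0 lid [ 0.3779 -0.2124] seated [ 0.3788 -0.2119] rim [ 0.3707 -0.2165]
green [393.9 178.3] [63.4 65.9] 3195.5 lid [ 0.415  -0.2682] seated [ 0.4154 -0.2671] rim [ 0.4119 -0.2786]
yellow [552.  398.1] [  8.  150.1] 378.0 lid [ 0.2946 -0.5661] seated [ 0.2964 -0.5613] rim [ 0.2831 -0.5965]
yellow [472.3 344.2] [30.  75.1] 1029.5 lid [ 0.3063 -0.4447] seated [ 0.308  -0.4413] rim [ 0.2957 -0.4656]
yellow [168.8 344.2] [29.8 75.2] 1030.5 lid [ 0.1412 -0.1659] seated [ 0.145 -0.166] rim [ 0.1178 -0.1651]
yellow [562.4 188.9] [34.3 40.6] 1050.0 lid [ 0.4855 -0.4116] seated [ 0.485  -0.4087] rim [ 0.4888 -0.4299]
yellow [623.1 183.2] [61.3 74. ] 2703.5 lid [ 0.5182 -0.4562] seated [ 0.5173 -0.4527] rim [ 0.5241 -0.478 ]
```

View pics/w1.png

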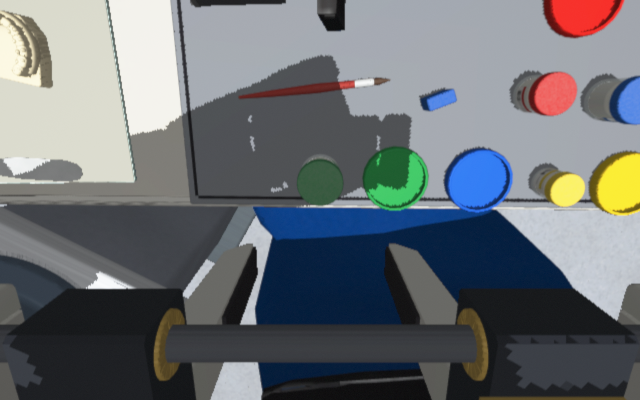

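The wrist view shows the green lid at (319,182), its stand at (395,178), then blue (478,180) and yellow further right. The fingers are open and clear of the jars. I'm descending on green.

carry_out --rows '[{"dx":0.2,"dy":0.12,"dz":-1,"turn":0},{"dx":0,"dy":0,"dz":-1,"turn":0},{"dx":0,"dy":0,"dz":-1,"turn":0},{"dx":0,"dy":0,"dz":-1,"turn":0},{"dx":0,"dy":0,"dz":-1,"turn":0},{"dx":0,"dy":0,"dz":-1,"turn":0},{"dx":0,"dy":0,"dz":-0.5,"turn":0},{"dx":0,"dy":0,"dz":0,"turn":0},{"dx":0,"dy":0,"dz":0,"turn":0}]'

```text
t: 8.68
eef_pos: [0.378, -0.2135, 0.0337]
ee_rot: [3.029, 0.828, 0.001]
wrist_force: [0.3, -0.6, 0.1]
finger_gap: 0.0651
grasp_force: 0.0
```

carry_out --rows '[{"dx":0,"dy":0,"dz":0,"turn":0},{"dx":0,"dy":0,"dz":0,"turn":0},{"dx":0,"dy":0,"dz":0,"turn":0},{"dx":0,"dy":0,"dz":0,"turn":0},{"dx":0,"dy":0,"dz":0,"turn":0},{"dx":0,"dy":0,"dz":0,"turn":0}]' --grip -1 --force 15

```text
t: 9.43
eef_pos: [0.3775, -0.2132, 0.0329]
ee_rot: [-3.03, -0.829, 0.0]
wrist_force: [0.4, 0.2, 0.2]
finger_gap: 0.0097
grasp_force: 0.0
```

```bash
python3 s.py
python3 - <<'E'
from h import *
d=get_image("scene");cv2.imwrite("pics/s1.png",cv2.resize(d["image"][120:280,150:420,::-1],None,fx=2.9,fy=2.9))
w=get_image("wrist");cv2.imwrite("pics/w3.png",w["image"][:,:,::-1])
for e,a in blobs(d,"green"):print(e,a,ray(d,*e[0],.053))
E
```

```text
9.425 [ 0.3775 -0.2132  0.0329] close deg -59.4 [-0.62  0.39  2.07  0.    0.69  0.42] [0.4 0.2 0.2] 0.009740591265994228 0.0
((265.16839599609375, 224.56344604492188), (31.215373992919922, 35.34524917602539), 78.46202087402344) 824.5 [ 0.39661252 -0.30933494  0.053     ]
((227.6632080078125, 198.3022918701172), (19.040441513061523, 23.102523803710938), 76.50530242919922) 253.5 [ 0.37492609 -0.21750012  0.053     ]
```

View pics/s1.png

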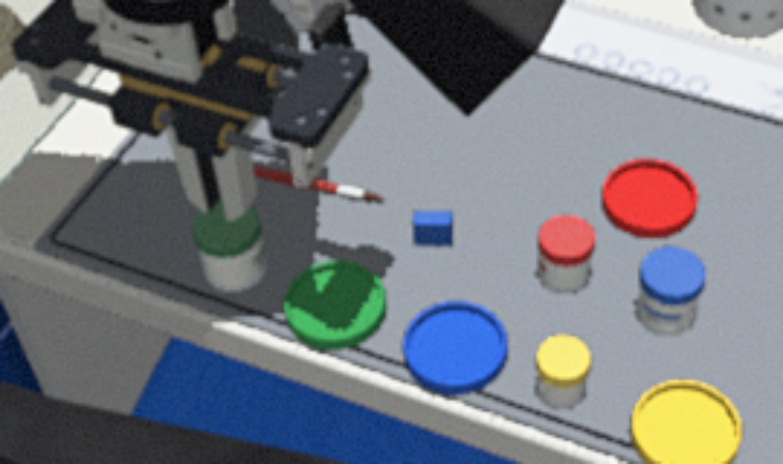

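View pics/w3.png

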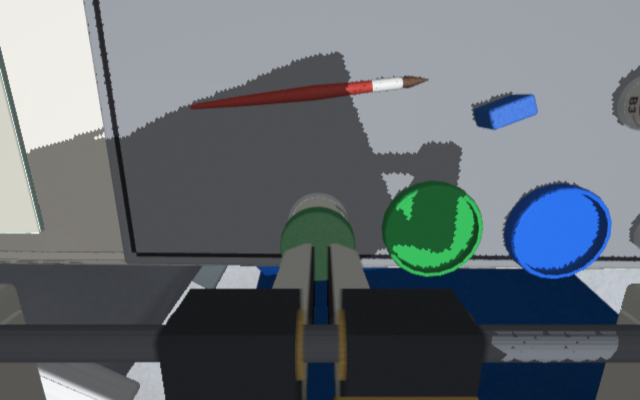

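Run:
```python
from h import *
o=status.observe();T=o["eef_pos"]
for n in("scene","wrist","top"):
    d=get_image(n);M=d["camera_from_world"];P=pts(d)
    for q in(T,T+[0,0,.0188],[.3765,-.2127,.053]):
        c=d["intrinsics"]@(M@[*q,1])[:3];print(n,np.round(q,3),(c[:2]/c[2]).round(1))
    if n=="scene":
        for v in range(170,216,4):print(v,[tuple(P[v,u].round(3)) for u in(218,224,231,236)])
    if n=="wrist":
        for v in range(200,290,8):print(v,[tuple(P[v,u].round(3)) for u in(300,322,342)])
```

```text
scene [ 0.378 -0.213  0.033] [229.4 203.4]
scene [ 0.378 -0.213  0.052] [227.8 196.7]
scene [ 0.376 -0.213  0.053] [227.1 196.3]
170 [(np.float64(0.358), np.float64(-0.25), np.float64(0.162)), (np.float64(0.365), np.float64(-0.257), np.float64(0.163)), (np.float64(0.387), np.float64(-0.23), np.float64(0.128)), (np.float64(0.378), np.float64(-0.273), np.float64(0.168))]
174 [(np.float64(0.369), np.float64(-0.214), np.float64(0.116)), (np.float64(0.375), np.float64(-0.227), np.float64(0.124)), (np.float64(0.385), np.float64(-0.231), np.float64(0.121)), (np.float64(0.436), np.float64(-0.13), np.float64(0.006))]
178 [(np.float64(0.368), np.float64(-0.214), np.float64(0.107)), (np.float64(0.374), np.float64(-0.225), np.float64(0.113)), (np.float64(0.384), np.float64(-0.23), np.float64(0.11)), (np.float64(0.428), np.float64(-0.145), np.float64(0.012))]
182 [(np.float64(0.366), np.float64(-0.212), np.float64(0.097)), (np.float64(0.373), np.float64(-0.223), np.float64(0.102)), (np.float64(0.383), np.float64(-0.229), np.float64(0.101)), (np.float64(0.425), np.float64(-0.148), np.float64(0.005
[... 3712 characters left out ...]
0.218), np.float64(0.091))]
272 [(np.float64(0.381), np.float64(-0.202), np.float64(0.099)), (np.float64(0.385), np.float64(-0.211), np.float64(0.097)), (np.float64(0.39), np.float64(-0.217), np.float64(0.099))]
280 [(np.float64(0.382), np.float64(-0.202), np.float64(0.108)), (np.float64(0.384), np.float64(-0.211), np.float64(0.103)), (np.float64(0.39), np.float64(-0.217), np.float64(0.107))]
288 [(np.float64(0.406), np.float64(-0.192), np.float64(0.158)), (np.float64(0.385), np.float64(-0.211), np.float64(0.11)), (np.float64(0.411), np.float64(-0.2), np.float64(0.158))]
top [ 0.378 -0.213  0.033] [282.3 261.1]
top [ 0.378 -0.213  0.052] [281.4 262.1]
top [ 0.376 -0.213  0.053] [281.1 262.6]
```

The depth data show the fingertips really sit about 38 mm higher than the reported TCP z, at ~0.071. They are clear above the green lid; the lateral position agrees. So I'll open, go 40 mm lower and close.

carry_out --rows '[{"dx":0,"dy":0,"dz":0,"turn":0},{"dx":0,"dy":0,"dz":0,"turn":0},{"dx":0,"dy":0,"dz":0,"turn":0},{"dx":0,"dy":0,"dz":0,"turn":0},{"dx":0,"dy":0,"dz":0,"turn":0},{"dx":0,"dy":0,"dz":0,"turn":0},{"dx":0,"dy":0,"dz":0,"turn":0},{"dx":0,"dy":0,"dz":0,"turn":0}]' --grip 0.4

```text
t: 10.68
eef_pos: [0.3775, -0.2132, 0.0329]
ee_rot: [-3.03, -0.829, 0.0]
wrist_force: [0.1, -0.4, 0.6]
finger_gap: 0.065
grasp_force: 0.0
```

carry_out --rows '[{"dx":0,"dy":0,"dz":-0.5,"turn":0},{"dx":0,"dy":0,"dz":-0.5,"turn":0},{"dx":0,"dy":0,"dz":-0.5,"turn":0},{"dx":0,"dy":0,"dz":-0.5,"turn":0},{"dx":0,"dy":0,"dz":0,"turn":0}]'

```text
t: 11.3
eef_pos: [0.377, -0.2129, -0.0079]
ee_rot: [-3.029, -0.828, 0.002]
wrist_force: [0.8, 0.3, -0.8]
finger_gap: 0.0652
grasp_force: 0.0
```

carry_out --rows '[{"dx":0,"dy":0,"dz":0,"turn":0},{"dx":0,"dy":0,"dz":0,"turn":0},{"dx":0,"dy":0,"dz":0,"turn":0},{"dx":0,"dy":0,"dz":0,"turn":0},{"dx":0,"dy":0,"dz":0,"turn":0}]' --grip -1

```text
t: 11.92
eef_pos: [0.3776, -0.2133, -0.0069]
ee_rot: [3.03, 0.828, 0.0]
wrist_force: [-0.2, 0.9, 3.5]
finger_gap: 0.0418
grasp_force: 15.0
```

```bash
cat > tip.py <<'E'
from h import *
# finger front-face heights seen by the wrist camera along each column -> lowest point of finger
d=get_image("wrist");P=pts(d);T=status.observe()["eef_pos"]
m=(np.linalg.norm(P[...,:2]-T[:2],axis=-1)<.07)&(d["z_map"]>0)
h=cv2.cvtColor(d["image"],cv2.COLOR_RGB2HSV)
for u in range(230,411,12):
    v=np.nonzero(m[:,u])[0]; v=v[v>150]
    print(u,[(int(k),P[k,u].round(3).tolist()) for k in v if k%10==0 and P[k,u,2]>.0][:9:2])
cv2.imwrite("pics/tip.png",d["image"][:,:,::-1])
E
python3 s.py
```

```text
11.925 [ 0.3776 -0.2133 -0.0069] close deg -59.4 [-0.62  0.47  2.08  0.    0.59  0.42] [-0.2  0.9  3.5] 0.04180823979630058 15.000415295362473
```

carry_out --rows '[{"dx":0,"dy":0,"dz":0.5,"turn":0},{"dx":0,"dy":0,"dz":1,"turn":0},{"dx":0,"dy":0,"dz":1,"turn":0},{"dx":0.4,"dy":-0.8,"dz":0,"turn":0},{"dx":0.4,"dy":-0.8,"dz":0,"turn":0},{"dx":0.4,"dy":-0.8,"dz":0,"turn":0},{"dx":0.5,"dy":-0.9,"dz":0,"turn":0},{"dx":0,"dy":0,"dz":0,"turn":0}]'

```text
t: 12.92
eef_pos: [0.4118, -0.2806, 0.0421]
ee_rot: [-3.031, -0.827, 0.0]
wrist_force: [0.1, 0.1, -1.1]
finger_gap: 0.0416
grasp_force: 15.0
```

```bash
python3 s.py
python3 - <<'E'
from h import *
for n in("scene","wrist"):
    d=get_image(n);P=pts(d)
    if n=="scene":cv2.imwrite("pics/s2.png",cv2.resize(d["image"][120:280,150:420,::-1],None,fx=2.9,fy=2.9))
    for e,a in blobs(d,"green"):print(n,np.round(e[0],1),np.round(e[1],1),a,"rim",ray(d,*e[0],.018)[:2].round(4),"held",ray(d,*e[0],.103)[:2].round(4))
E
```

```text
12.925 [ 0.4118 -0.2806  0.0421] close deg -59.5 [-0.69  0.46  1.9  -0.    0.78  0.35] [ 0.1  0.1 -1.1] 0.04158838125853604 14.999801963567734
scene [265.1 225. ] [30.7 35.9] 710.5 rim [ 0.4083 -0.2851] held [ 0.3786 -0.3457]
scene [260.3 194.7] [20.9 21.8] 320.5 rim [ 0.4408 -0.2171] held [ 0.407  -0.2864]
wrist [320.3 278.2] [89.9 93.8] 6494.5 rim [ 0.3743 -0.3025] held [ 0.4144 -0.279 ]
wrist [319.1 217.8] [94.4 95. ] 3992.5 rim [ 0.4126 -0.2789] held [ 0.4383 -0.2643]
```

View pics/s2.png

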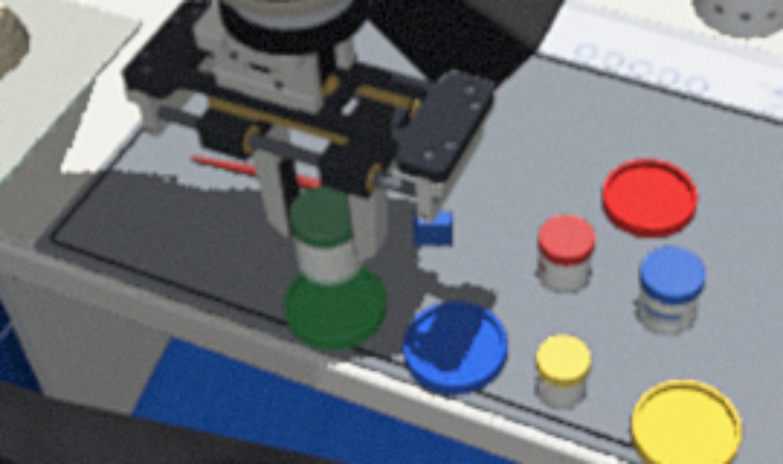

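The green jar hangs upright over its stand, and both views agree to about 2 mm. I'm lowering and releasing.

carry_out --rows '[{"dx":0,"dy":0,"dz":-1,"turn":0},{"dx":0,"dy":0,"dz":-0.8,"turn":0},{"dx":0,"dy":0,"dz":-0.3,"turn":0},{"dx":0,"dy":0,"dz":-0.15,"turn":0},{"dx":0,"dy":0,"dz":0,"turn":0},{"dx":0,"dy":0,"dz":0,"turn":0}]'

```text
t: 13.78
eef_pos: [0.4117, -0.2794, -0.0017]
ee_rot: [3.03, 0.828, 0.001]
wrist_force: [0.1, 0.2, -0.4]
finger_gap: 0.0417
grasp_force: 15.0
```

carry_out --rows '[{"dx":0,"dy":0,"dz":0,"turn":0},{"dx":0,"dy":0,"dz":0,"turn":0},{"dx":0,"dy":0,"dz":0,"turn":0},{"dx":0,"dy":0,"dz":0,"turn":0},{"dx":0,"dy":0,"dz":0.5,"turn":0},{"dx":0,"dy":0,"dz":1,"turn":0},{"dx":0,"dy":0,"dz":1,"turn":0},{"dx":0,"dy":0,"dz":1,"turn":0},{"dx":0.6,"dy":-1,"dz":0,"turn":0},{"dx":0.6,"dy":-1,"dz":0,"turn":0},{"dx":0.6,"dy":-1,"dz":0,"turn":0},{"dx":0.6,"dy":-1,"dz":0,"turn":0},{"dx":0.6,"dy":-1,"dz":0,"turn":0},{"dx":0.7,"dy":-1,"dz":0,"turn":0},{"dx":0,"dy":-0.6,"dz":0,"turn":0},{"dx":0,"dy":0,"dz":0,"turn":0}]' --grip 0.3

```text
t: 15.78
eef_pos: [0.4849, -0.4114, 0.068]
ee_rot: [-3.03, -0.828, 0.0]
wrist_force: [-0.1, -0.1, 0.5]
finger_gap: 0.0606
grasp_force: 0.0
```

```bash
cat > m.py <<'E'
from h import *
for n in("scene","top","wrist"):
    d=get_image(n)
    for c in HT:
        for e,a in blobs(d,c):
            for k,z in(("lid",.006+HT[c]),("seat",.01+HT[c]),("rim",.018)):
                p=ray(d,*e[0],z)
                if .36<p[0]<.66 and -.52<p[1]<-.19 and max(e[1])<1.5*min(e[1]): print(n,c,k,np.round(e[1],0),p[:2].round(4))
E
python3 s.py; python3 m.py
```

```text
15.775 [ 0.4849 -0.4114  0.068 ] close deg -59.5 [-0.78  0.63  1.51 -0.    1.    0.26] [-0.1 -0.1  0.5] 0.060642174802753655 0.0
scene red lid [18. 19.] [ 0.5417 -0.3491]
scene red seat [18. 19.] [ 0.5394 -0.3517]
scene red rim [18. 19.] [ 0.5584 -0.3305]
scene red lid [10. 12.] [ 0.588  -0.3388]
scene red seat [10. 12.] [ 0.5854 -0.3415]
scene red rim [10. 12.] [ 0.6069 -0.3197]
scene blue lid [33. 37.] [ 0.4357 -0.3769]
scene blue seat [33. 37.] [ 0.434  -0.3793]
scene blue rim [33. 37.] [ 0.4492 -0.357 ]
scene blue lid [19. 22.] [ 0.5737 -0.4149]
scene blue seat [19. 22.] [ 0.5711 -0.417 ]
scene blue rim [19. 22.] [ 0.5945 -0.397 ]
scene green lid [36. 40.] [ 0.3995 -0.3024]
scene green seat [36. 40.] [ 0.3981 -0.3053]
scene green rim [36. 40.] [ 0.4119 -0.2771]
scene yellow lid [35. 39.] [ 0.5085 -0.4961]
scene yellow seat [35. 39.] [ 0.5064 -0.4977]
scene yellow rim [35. 39.] [ 0.5216 -0.4859]
scene yellow lid [18. 19.] [ 0.4836 -0.4177]
scene yellow seat [18. 19.] [ 0.4817 -0.4198]
scene yellow rim [18. 19.] [ 0.4956 -0.4044]
top red lid [16. 17.] [ 0.5441 -0.3448]
top red seat
[... 535 characters left out ...]
 rim [60. 63.] [ 0.5438 -0.343 ]
wrist red lid [71. 81.] [ 0.6104 -0.3425]
wrist red seat [71. 81.] [ 0.6094 -0.3431]
wrist red rim [71. 81.] [ 0.6177 -0.3388]
wrist blue lid [68. 72.] [ 0.5761 -0.4086]
wrist blue seat [68. 72.] [ 0.5757 -0.4079]
wrist blue rim [68. 72.] [ 0.5794 -0.4142]
wrist green lid [ 90. 117.] [ 0.427  -0.2893]
wrist green seat [ 90. 117.] [ 0.4293 -0.2908]
wrist green rim [ 90. 117.] [ 0.4064 -0.2761]
wrist yellow lid [47. 51.] [ 0.4882 -0.4136]
wrist yellow seat [47. 51.] [ 0.4893 -0.4128]
wrist yellow rim [47. 51.] [ 0.4809 -0.4183]
wrist yellow lid [84. 89.] [ 0.529  -0.4696]
wrist yellow seat [84. 89.] [ 0.5294 -0.4678]
wrist yellow rim [84. 89.] [ 0.5262 -0.4804]
```

```bash
cat > tip.py <<'E'
from h import *
T=status.observe()["eef_pos"]
for n in("wrist","scene"):
    P=pts(get_image(n));p=P[(np.linalg.norm(P[...,:2]-T[:2],axis=-1)<.05)&(P[...,2]>.063)&(P[...,2]<.2)]
    print(n,T[2].round(4),len(p),np.sort(p[:,2])[[0,5,20,50,100]].round(4))
E
python3 tip.py
```

```text
wrist 0.068 11810 [0.1028 0.1033 0.1038 0.1048 0.1058]
scene 0.068 646 [0.1038 0.1049 0.1083 0.1131 0.1187]
```

The fingertip offset here is again about 37 mm, so it is constant. Next is yellow.

carry_out --rows '[{"dx":0.1,"dy":-0.12,"dz":-1,"turn":0},{"dx":0,"dy":0,"dz":-1,"turn":0},{"dx":0,"dy":0,"dz":-1,"turn":0},{"dx":0,"dy":0,"dz":-0.8,"turn":0},{"dx":0,"dy":0,"dz":-0.4,"turn":0},{"dx":0,"dy":0,"dz":0,"turn":0}]'

```text
t: 16.77
eef_pos: [0.4874, -0.4135, -0.0165]
ee_rot: [-3.03, -0.829, 0.001]
wrist_force: [-0.8, 0.3, 0.4]
finger_gap: 0.0604
grasp_force: 0.0
```

carry_out --rows '[{"dx":0,"dy":0,"dz":0,"turn":0},{"dx":0,"dy":0,"dz":0,"turn":0},{"dx":0,"dy":0,"dz":0,"turn":0},{"dx":0,"dy":0,"dz":0,"turn":0},{"dx":0,"dy":0,"dz":0,"turn":0},{"dx":0,"dy":0,"dz":0,"turn":0}]' --grip -1

```text
t: 17.52
eef_pos: [0.4877, -0.4137, -0.0158]
ee_rot: [3.03, 0.829, 0.0]
wrist_force: [-0.7, 0.7, 3.7]
finger_gap: 0.0315
grasp_force: 15.0
```

carry_out --rows '[{"dx":0,"dy":0,"dz":0.5,"turn":0},{"dx":0,"dy":0,"dz":1,"turn":0},{"dx":0,"dy":0,"dz":1,"turn":0},{"dx":0.5,"dy":-0.85,"dz":0,"turn":0},{"dx":0.5,"dy":-0.85,"dz":0,"turn":0},{"dx":0.5,"dy":-0.85,"dz":0,"turn":0},{"dx":0.4,"dy":-0.8,"dz":0,"turn":0},{"dx":0,"dy":0,"dz":0,"turn":0}]'

```text
t: 18.52
eef_pos: [0.5258, -0.4814, 0.035]
ee_rot: [3.029, 0.827, 0.001]
wrist_force: [0.6, 0.7, -0.1]
finger_gap: 0.0321
grasp_force: 15.0
```

Run:
```python
from h import *
for n in("scene","wrist"):
    d=get_image(n)
    for e,a in blobs(d,"yellow",amin=250):print(n,np.round(e[0],1),np.round(e[1],1),a,"rim",ray(d,*e[0],.018)[:2].round(4),"held",ray(d,*e[0],.093)[:2].round(4))
```

```text
scene [386.1 268.4] [34.9 39.4] 929.0 rim [ 0.5211 -0.4863] held [ 0.4821 -0.5167]
scene [391.5 241.6] [19.3 21.8] 304.5 rim [ 0.5664 -0.4509] held [ 0.5222 -0.4854]
wrist [468.6 398. ] [  4.2 164.4] 288.5 rim [ 0.4618 -0.651 ] held [ 0.5074 -0.5788]
wrist [397.3 344.5] [17.5 75.1] 627.0 rim [ 0.4743 -0.5768] held [ 0.5157 -0.5301]
wrist [243.8 344.5] [17.5 74.9] 624.5 rim [ 0.4178 -0.481 ] held [ 0.4785 -0.4672]
wrist [612.8 216. ] [ 10.7 145.3] 602.5 rim [ 0.6267 -0.6414] held [ 0.6157 -0.5725]
wrist [320.9 242.9] [101.7 142.7] 9918.0 rim [ 0.5147 -0.4886] held [ 0.5421 -0.4722]
```

carry_out --rows '[{"dx":0,"dy":0,"dz":-1,"turn":0},{"dx":0,"dy":0,"dz":-0.85,"turn":0},{"dx":0,"dy":0,"dz":-0.3,"turn":0},{"dx":0,"dy":0,"dz":-0.15,"turn":0},{"dx":0,"dy":0,"dz":0,"turn":0},{"dx":0,"dy":0,"dz":0,"turn":0}]'

```text
t: 19.38
eef_pos: [0.5256, -0.4806, -0.0117]
ee_rot: [3.03, 0.829, 0.0]
wrist_force: [-0.6, 1.5, 2.8]
finger_gap: 0.0318
grasp_force: 15.0
```

carry_out --rows '[{"dx":0,"dy":0,"dz":0,"turn":0},{"dx":0,"dy":0,"dz":0,"turn":0},{"dx":0,"dy":0,"dz":0,"turn":0},{"dx":0,"dy":0,"dz":0,"turn":0},{"dx":0,"dy":0,"dz":0.5,"turn":0},{"dx":0,"dy":0,"dz":1,"turn":0},{"dx":0,"dy":0,"dz":1,"turn":0},{"dx":0,"dy":0,"dz":1,"turn":0},{"dx":0.6,"dy":0.9,"dz":0,"turn":0},{"dx":0.6,"dy":0.9,"dz":0,"turn":0},{"dx":0.6,"dy":0.9,"dz":0,"turn":0},{"dx":0.7,"dy":0.9,"dz":0,"turn":0},{"dx":0,"dy":0,"dz":0,"turn":0}]' --grip 0.22

```text
t: 21.0
eef_pos: [0.5767, -0.4067, 0.0576]
ee_rot: [-3.029, -0.832, 0.0]
wrist_force: [-1.1, -1.1, 0.6]
finger_gap: 0.0569
grasp_force: 0.0
```

```bash
python3 s.py; python3 m.py | grep -E "yellow|wrist|scene green"; python3 tip.py
```

```text
21.0 [ 0.5767 -0.4067  0.0576] close deg -59.3 [-0.68  0.76  1.3   0.    1.09  0.35] [-1.1 -1.1  0.6] 0.05689882190967908 0.0
scene green lid [35. 40.] [ 0.3998 -0.3024]
scene green seat [35. 40.] [ 0.3984 -0.3053]
scene green rim [35. 40.] [ 0.4122 -0.277 ]
scene yellow lid [37. 38.] [ 0.5095 -0.4953]
scene yellow seat [37. 38.] [ 0.5074 -0.4969]
scene yellow rim [37. 38.] [ 0.5226 -0.4851]
wrist red lid [57. 59.] [ 0.547  -0.3465]
wrist red seat [57. 59.] [ 0.5489 -0.3469]
wrist red rim [57. 59.] [ 0.5337 -0.3435]
wrist red lid [ 99. 106.] [ 0.6331 -0.3358]
wrist red seat [ 99. 106.] [ 0.6333 -0.3365]
wrist red rim [ 99. 106.] [ 0.6314 -0.3314]
wrist blue lid [150. 188.] [ 0.4525 -0.4655]
wrist blue seat [150. 188.] [ 0.4562 -0.4637]
wrist blue rim [150. 188.] [ 0.422  -0.4809]
wrist blue lid [63. 64.] [ 0.5779 -0.4085]
wrist blue seat [63. 64.] [ 0.5792 -0.4077]
wrist blue rim [63. 64.] [ 0.5673 -0.4148]
wrist green lid [69. 87.] [ 0.4522 -0.2927]
wrist green seat [69. 87.] [ 0.456  -0.2942]
wrist green rim [69. 87.] [ 0.4196 -0.2798]
wrist yellow lid [67. 76.] [ 0.5386 -0.4639]
wrist yellow seat [67. 76.] [ 0.5406 -0.4621]
wrist yellow rim [67. 76.] [ 0.5264 -0.4749]
wrist 0.0578 26430 [0.0924 0.0929 0.0936 0.0946 0.0958]
scene 0.0578 888 [0.093  0.0957 0.0989 0.1035 0.1095]
```

carry_out --rows '[{"dx":0,"dy":-0.1,"dz":-1,"turn":0},{"dx":0,"dy":0,"dz":-1,"turn":0},{"dx":0,"dy":0,"dz":-0.9,"turn":0},{"dx":0,"dy":0,"dz":-0.4,"turn":0},{"dx":0,"dy":0,"dz":0,"turn":0},{"dx":0,"dy":0,"dz":0,"turn":0}]'

```text
t: 22.0
eef_pos: [0.5759, -0.4109, -0.0074]
ee_rot: [3.029, 0.828, 0.001]
wrist_force: [0.9, -0.7, -0.2]
finger_gap: 0.0565
grasp_force: 0.0
```

carry_out --rows '[{"dx":0,"dy":0,"dz":0,"turn":0},{"dx":0,"dy":0,"dz":0,"turn":0},{"dx":0,"dy":0,"dz":0,"turn":0},{"dx":0,"dy":0,"dz":0,"turn":0},{"dx":0,"dy":0,"dz":0,"turn":0}]' --grip -1

```text
t: 22.62
eef_pos: [0.5757, -0.4107, -0.0077]
ee_rot: [3.03, 0.828, 0.0]
wrist_force: [-1.0, 1.2, 4.3]
finger_gap: 0.0397
grasp_force: 15.0
```

carry_out --rows '[{"dx":0,"dy":0,"dz":0.5,"turn":0},{"dx":0,"dy":0,"dz":1,"turn":0},{"dx":0,"dy":0,"dz":1,"turn":0},{"dx":0,"dy":0,"dz":1,"turn":0},{"dx":-0.9,"dy":0.4,"dz":0,"turn":0},{"dx":-0.9,"dy":0.4,"dz":0,"turn":0},{"dx":-0.9,"dy":0.4,"dz":0,"turn":0},{"dx":-0.9,"dy":0.4,"dz":0,"turn":0},{"dx":-0.9,"dy":0.4,"dz":0,"turn":0},{"dx":-0.9,"dy":0.5,"dz":0,"turn":0},{"dx":-0.8,"dy":0.4,"dz":0,"turn":0},{"dx":0,"dy":0,"dz":0,"turn":0}]'

```text
t: 24.12
eef_pos: [0.4512, -0.3526, 0.063]
ee_rot: [3.03, 0.828, 0.0]
wrist_force: [1.0, -0.9, -1.0]
finger_gap: 0.0398
grasp_force: 15.0
```

Run:
```python
from h import *
for n in("scene","wrist"):
    d=get_image(n)
    for e,a in blobs(d,"blue",amin=250):print(n,np.round(e[0],1),np.round(e[1],1),a,"rim",ray(d,*e[0],.018)[:2].round(4),"held",ray(d,*e[0],.121)[:2].round(4))
cv2.imwrite("pics/s3.png",cv2.resize(get_image("scene")["image"][120:290,180:420,::-1],None,fx=3,fy=3))
```

```text
scene [450.1 286.5] [30.7 52.4] 717.0 rim [ 0.5811 -0.5752] held [ 0.5181 -0.6031]
scene [254.8 324.8] [164.7 286.9] 13678.0 rim [ 0.2903 -0.4403] held [ 0.2729 -0.4893]
scene [306.5 239.6] [33.1 37.2] 919.5 rim [ 0.4491 -0.3571] held [ 0.4068 -0.4192]
scene [305.7 200.8] [21.6 26.7] 370.0 rim [ 0.5013 -0.2824] held [ 0.4508 -0.3562]
scene [117.1 223.5] [ 48.2 116. ] 2483.0 rim [ 0.194  -0.1192] held [ 0.1917 -0.2186]
scene [-70.6 228.3] [152.3 268.1] 4874.5 rim [-0.0824  0.0753] held [-0.0414 -0.0545]
scene [230.  -10.8] [152.2 313.8] 14525.5 rim [0.8305 0.5815] held [0.7284 0.3723]
wrist [320.5 417.6] [139.4 223. ] 4787.0 rim [ 0.2877 -0.4515] held [ 0.3851 -0.3937]
wrist [408.1 247.7] [ 46.5 180.5] 2075.5 rim [ 0.4607 -0.4255] held [ 0.4859 -0.3786]
wrist [194.1 265.1] [ 47.1 351.4] 3214.5 rim [ 0.3661 -0.2935] held [ 0.4308 -0.3017]
wrist [318.8 290.1] [112.8 121.6] 7554.5 rim [ 0.3958 -0.386 ] held [ 0.4481 -0.3556]
wrist [623.8 199.1] [37.4 63.2] 1107.0 rim [ 0.5709 -0.5377] held [ 0.5501 -0.4439]
wrist [319.3 207.1] [87.  88.4] 4232.0 rim [ 0.4543 -0.352 ] held [ 0.4822 -0.3357]
wrist [242.5  97.6] [26.9 51.5] 881.0 rim [ 0.4938 -0.2696] held [ 0.5052 -0.2878]
```

View pics/s3.png

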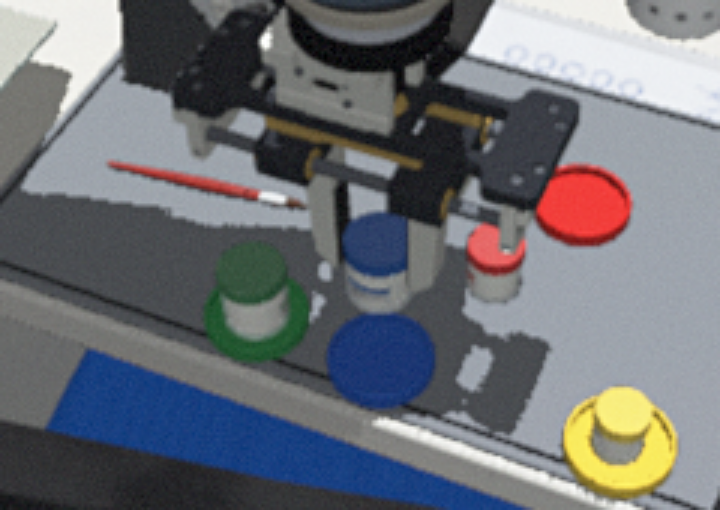

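Green and yellow are seated, and blue hangs upright over its stand, with red untouched. I'm lowering blue.

carry_out --rows '[{"dx":0.1,"dy":0,"dz":-1,"turn":0},{"dx":0,"dy":0,"dz":-1,"turn":0},{"dx":0,"dy":0,"dz":-0.8,"turn":0},{"dx":0,"dy":0,"dz":-0.35,"turn":0},{"dx":0,"dy":0,"dz":-0.15,"turn":0},{"dx":0,"dy":0,"dz":0,"turn":0},{"dx":0,"dy":0,"dz":0,"turn":0}]'

```text
t: 25.15
eef_pos: [0.4538, -0.3529, -0.0036]
ee_rot: [3.03, 0.828, 0.001]
wrist_force: [-0.2, -0.1, -1.7]
finger_gap: 0.04
grasp_force: 15.0
```

carry_out --rows '[{"dx":0,"dy":0,"dz":0,"turn":0},{"dx":0,"dy":0,"dz":0,"turn":0},{"dx":0,"dy":0,"dz":0,"turn":0},{"dx":0,"dy":0,"dz":0,"turn":0},{"dx":0,"dy":0,"dz":0.5,"turn":0},{"dx":0,"dy":0,"dz":1,"turn":0},{"dx":0,"dy":0,"dz":1,"turn":0},{"dx":0,"dy":0,"dz":1,"turn":0},{"dx":0.9,"dy":0.1,"dz":0,"turn":0.7},{"dx":0.9,"dy":0.1,"dz":0,"turn":0.7},{"dx":0.9,"dy":0.1,"dz":0,"turn":0.7},{"dx":0.9,"dy":0,"dz":0,"turn":0.7},{"dx":0.9,"dy":0,"dz":0,"turn":0.7},{"dx":0,"dy":0,"dz":0,"turn":0},{"dx":0,"dy":0,"dz":0,"turn":0}]' --grip 0.22

```text
t: 27.02
eef_pos: [0.5429, -0.3466, 0.0661]
ee_rot: [-2.713, -1.583, 0.0]
wrist_force: [-0.4, 0.2, 0.5]
finger_gap: 0.0569
grasp_force: 0.0
```

```bash
python3 s.py; python3 m.py | grep -E "red|wrist"; python3 tip.py
```

```text
27.025 [ 0.5429 -0.3466  0.0661] close deg -29.5 [-0.64  0.65  1.49 -0.    1.01 -0.13] [-0.4  0.2  0.5] 0.056920965449812386 0.0
scene red lid [18. 20.] [ 0.5416 -0.3491]
scene red seat [18. 20.] [ 0.5393 -0.3516]
scene red rim [18. 20.] [ 0.5583 -0.3304]
scene red lid [28. 34.] [ 0.6063 -0.3542]
scene red seat [28. 34.] [ 0.6036 -0.3567]
scene red rim [28. 34.] [ 0.626  -0.3358]
wrist red lid [55. 55.] [ 0.5454 -0.3441]
wrist red seat [55. 55.] [ 0.5461 -0.3429]
wrist red rim [55. 55.] [ 0.5406 -0.3528]
wrist red lid [92. 98.] [ 0.6245 -0.3234]
wrist red seat [92. 98.] [ 0.6238 -0.3226]
wrist red rim [92. 98.] [ 0.63   -0.3294]
wrist green lid [ 90. 117.] [ 0.4294 -0.2792]
wrist green seat [ 90. 117.] [ 0.4323 -0.2791]
wrist green rim [ 90. 117.] [ 0.4045 -0.2794]
wrist yellow lid [47. 63.] [ 0.522 -0.475]
wrist yellow seat [47. 63.] [ 0.5231 -0.4715]
wrist yellow rim [47. 63.] [ 0.5153 -0.4969]
wrist 0.0661 13329 [0.1008 0.1013 0.1019 0.1028 0.1039]
scene 0.0661 673 [0.1017 0.1035 0.107  0.1118 0.1185]
```

carry_out --rows '[{"dx":0.1,"dy":0.1,"dz":-1,"turn":0},{"dx":0,"dy":0,"dz":-1,"turn":0},{"dx":0,"dy":0,"dz":-1,"turn":0},{"dx":0,"dy":0,"dz":-0.6,"turn":0},{"dx":0,"dy":0,"dz":-0.3,"turn":0},{"dx":0,"dy":0,"dz":0,"turn":0},{"dx":0,"dy":0,"dz":0,"turn":0}]'

```text
t: 28.15
eef_pos: [0.5459, -0.3449, -0.0114]
ee_rot: [2.711, 1.586, 0.001]
wrist_force: [0.0, -0.5, -0.1]
finger_gap: 0.0571
grasp_force: 0.0
```

carry_out --rows '[{"dx":0,"dy":0,"dz":0,"turn":0},{"dx":0,"dy":0,"dz":0,"turn":0},{"dx":0,"dy":0,"dz":0,"turn":0},{"dx":0,"dy":0,"dz":0,"turn":0},{"dx":0,"dy":0,"dz":0,"turn":0}]' --grip -1

```text
t: 28.78
eef_pos: [0.5456, -0.3447, -0.0119]
ee_rot: [2.711, 1.586, 0.0]
wrist_force: [-0.3, 0.6, 2.1]
finger_gap: 0.0358
grasp_force: 15.0
```

carry_out --rows '[{"dx":0,"dy":0,"dz":0.5,"turn":0},{"dx":0,"dy":0,"dz":1,"turn":0},{"dx":0,"dy":0,"dz":1,"turn":0},{"dx":0,"dy":0,"dz":0.5,"turn":0},{"dx":0.7,"dy":0.1,"dz":0,"turn":0.85},{"dx":0.7,"dy":0.1,"dz":0,"turn":0.85},{"dx":0.7,"dy":0.1,"dz":0,"turn":0.85},{"dx":0.7,"dy":0.1,"dz":0,"turn":0.85},{"dx":0.7,"dy":0.1,"dz":0,"turn":0.85},{"dx":0.7,"dy":0.2,"dz":0,"turn":0.85},{"dx":0,"dy":0,"dz":0,"turn":0},{"dx":0,"dy":0,"dz":0,"turn":0}]'

```text
t: 30.28
eef_pos: [0.629, -0.3307, 0.048]
ee_rot: [-1.927, -2.481, 0.0]
wrist_force: [0.3, 0.8, -0.5]
finger_gap: 0.0358
grasp_force: 15.0
```

```bash
python3 - <<'E'
from h import *
for n in("scene","wrist"):
    d=get_image(n)
    for e,a in blobs(d,"red",amin=200):print(n,np.round(e[0],1),np.round(e[1],1),a,"rim",ray(d,*e[0],.018)[:2].round(4),"held",ray(d,*e[0],.108)[:2].round(4))
E
python3 s.py
```

```text
scene [373.4 188.1] [27.9 34. ] 711.5 rim [ 0.6259 -0.3354] held [ 0.5647 -0.3926]
scene [ 78.6 124.7] [34.5 60.4] 1333.0 rim [0.2292 0.2039] held [0.2223 0.0728]
wrist [321.6 241.2] [102.4 151.8] 9760.0 rim [ 0.6341 -0.3486] held [ 0.6244 -0.3119]
30.375 [ 0.629  -0.3308  0.048 ] close deg 14.4 [-0.55  0.78  1.28 -0.    1.08 -0.8 ] [-0.1 -0.5 -0.8] 0.035325832826424874 14.999930262565613
```

carry_out --rows '[{"dx":0.05,"dy":0,"dz":-1,"turn":0},{"dx":0,"dy":0,"dz":-1,"turn":0},{"dx":0,"dy":0,"dz":-0.5,"turn":0},{"dx":0,"dy":0,"dz":-0.15,"turn":0},{"dx":0,"dy":0,"dz":-0.1,"turn":0},{"dx":0,"dy":0,"dz":0,"turn":0},{"dx":0,"dy":0,"dz":0,"turn":0}]'

```text
t: 31.25
eef_pos: [0.6308, -0.3307, -0.0065]
ee_rot: [1.923, 2.483, 0.0]
wrist_force: [-0.0, -0.2, -1.5]
finger_gap: 0.0364
grasp_force: 15.0
```

carry_out --rows '[{"dx":0,"dy":0,"dz":0,"turn":0},{"dx":0,"dy":0,"dz":0,"turn":0},{"dx":0,"dy":0,"dz":0,"turn":0},{"dx":0,"dy":0,"dz":0,"turn":0},{"dx":0,"dy":0,"dz":0.5,"turn":0},{"dx":0,"dy":0,"dz":1,"turn":0},{"dx":0,"dy":0,"dz":1,"turn":0},{"dx":0,"dy":0,"dz":1,"turn":0},{"dx":0,"dy":0,"dz":1,"turn":0},{"dx":0,"dy":0,"dz":1,"turn":0},{"dx":0,"dy":0,"dz":1,"turn":0},{"dx":0,"dy":0,"dz":1,"turn":0},{"dx":0,"dy":0,"dz":1,"turn":0},{"dx":0,"dy":0,"dz":1,"turn":0},{"dx":0,"dy":0,"dz":1,"turn":0},{"dx":0,"dy":0,"dz":0,"turn":0},{"dx":0,"dy":0,"dz":0,"turn":0}]' --grip 0.22

```text
t: 33.38
eef_pos: [0.6302, -0.3304, 0.2022]
ee_rot: [-1.923, -2.483, 0.0]
wrist_force: [0.7, -0.5, 0.2]
finger_gap: 0.0567
grasp_force: 0.0
```

```bash
python3 s.py
python3 - <<'E'
from h import *
C=dict(red=(.63,-.33),blue=(.452,-.352),green=(.412,-.279),yellow=(.5255,-.481))
for n in("scene","wrist"):
    d=get_image(n);P=pts(d);cv2.imwrite(f"pics/end_{n}.png",d["image"][:,:,::-1])
    if n=="scene":cv2.imwrite("pics/end_s.png",cv2.resize(d["image"][120:300,200:430,::-1],None,fx=3.2,fy=3.2))
    h=cv2.cvtColor(d["image"],cv2.COLOR_RGB2HSV)
    for c,(x,y) in C.items():
        m=(np.linalg.norm(P[...,:2]-[x,y],axis=-1)<.035)&(P[...,2]>HT[c]+.0)&(P[...,2]<.08)
        q=P[m]
        if len(q)>20:
            s=np.linalg.svd(q-q.mean(0),full_matrices=False)[2][2];print(n,c,"lid centre",((q.max(0)+q.min(0))/2).round(4),"offset mm",((q.max(0)+q.min(0))[:2]/2-[x,y]).round(4)*1000,"top z med",np.median(q[:,2]).round(4),"expect",HT[c]+.01,len(q))
E
```

```text
33.375 [ 0.6302 -0.3304  0.2022] close deg 14.5 [-0.55  0.64  1.15 -0.    1.36 -0.8 ] [ 0.7 -0.5  0.2] 0.05666166310496992 0.0
scene red lid centre [ 0.63   -0.3323  0.0475] offset mm [-0.  -2.3] top z med 0.0507 expect 0.051000000000000004 260
scene blue lid centre [ 0.4547 -0.353   0.0519] offset mm [ 2.7 -1. ] top z med 0.0549 expect 0.055 398
scene green lid centre [ 0.4108 -0.2803  0.0542] offset mm [-1.2 -1.3] top z med 0.0568 expect 0.057 412
scene yellow lid centre [ 0.5229 -0.4813  0.0436] offset mm [-2.6 -0.3] top z med 0.0467 expect 0.047 298
wrist red lid centre [ 0.6299 -0.332   0.0472] offset mm [-0.1 -2. ] top z med 0.0504 expect 0.051000000000000004 993
wrist blue lid centre [ 0.4549 -0.3521  0.0509] offset mm [ 2.9 -0.1] top z med 0.0544 expect 0.055 1423
wrist green lid centre [ 0.4115 -0.2798  0.053 ] offset mm [-0.5 -0.8] top z med 0.0563 expect 0.057 1956
wrist yellow lid centre [ 0.5238 -0.48    0.0433] offset mm [-1.7  1. ] top z med 0.0463 expect 0.047 596
```

View pics/end_s.png

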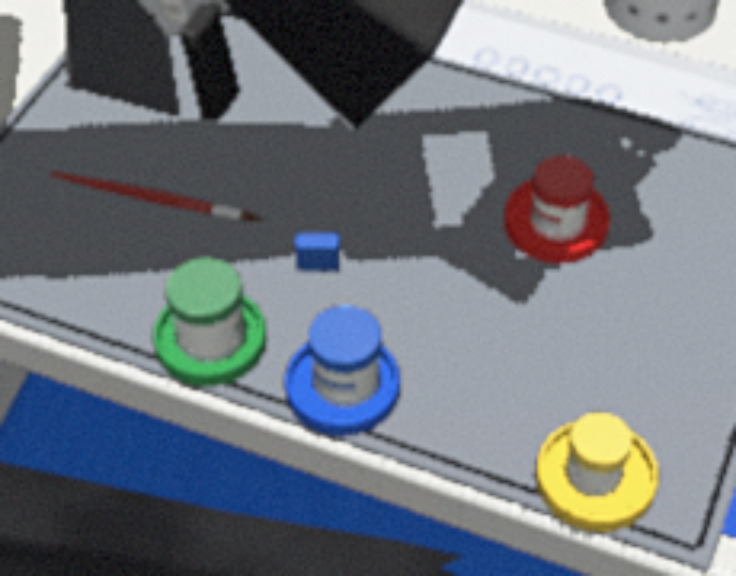

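All four jars stand upright in their stands. They are within 3 mm of centre, and the lid heights match jars resting on the 4 mm floor. The gripper is well clear.

```bash
python3 -c "
from bench import manip
print(manip.job_done())"
```

```text
the job is handed in; nothing more can be done
None
```

All four jars are upright, released and within about 3 mm of centre in the stands matching their lids, and the job was handed in at about 33 s; the hand-in returned no verdict.

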